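Put the scraper back in its sloping holder

TASK

Put the flat scraper lying on the workbench away in its holder: slide it blade first, upper face up, into the wide sloping slot until it is fully home against the end stop, and leave it there. The block is clamped in its stand at no exact height, so feel for the slot; leave the other things on the bench where they are.

Things in the scene. Friction and masses are not known exactly. Their poses are not given: they have to be found in the camera images.
- scraper_grip (a point): Scraper: steel blade 110 long, 45 wide, 4 mm thick, square-ended, flush with the underside of a dark wooden handle 120 long, 26 wide, 22 mm high; 0.13 to 0.24 kg; lying flat, underside down. Point: in the handle, 45 mm behind the shoulder (where handle meets blade), mid-width, 11 mm above the underside. x: from handle to blade tip, y: across the handle, z: out of the upper face.
- scraper_tip (a point): Middle of the blade's end edge, on its underside: 155 mm ahead of scraper_grip along x and 11 mm below it along z. Same axes.
- wide_mouth (a point): Wide holder, the scraper's place: wooden block with one flat slot 53 wide, 7 mm high, falling at 30 degrees, clamped between steel cheeks on a base board; rigid. Point: slot's mouth, mid-width, on the slot's lower face, at NOMINAL height (85 mm): the real block with its slot sits up to 14 mm higher or lower, straight up or down. z up; x level, the way the blade goes in (cos30, 0, -sin30); y across.
- wide_stop (a point): End of the wide slot: 80 mm from the mouth down the slope, on the lower face, at nominal height, same axes as wide_mouth. A solid stop: fully home, the blade's end meets it and 30 mm of blade stays out. Below the slot the block is 10 mm thick, above it 14 mm: its flat sloping top lies 21 mm from the slot's lower face, square to the slope, runs the whole length from the mouth (77 mm wide) and moves with the slot. The mouth has no lead-in.
- narrow_mouth (a point): Mouth of the narrow holder, which stands beside the wide one on either side: the same build and axes, but its slot is 32 mm wide, too narrow for the scraper. Its height is as uncertain.
- jar: Bystander, leave it alone: amber glass jar, 76 mm across, 120 mm tall. Origin at its underside.
- mug: Bystander, leave it alone: yellow mug, 80 mm across, 85 mm tall. Origin at its underside.
- tin: Bystander, leave it alone: open blue tin, 80 x 120 x 50 mm. Origin at its underside.
- offcut: Bystander, leave it alone: loose pale wood offcut, 50 x 70 x 28 mm, lying between the scraper and the holders. Origin at its underside.
- hammer: Bystander, leave it alone: hammer near the robot's right, lying flat, handle about 0.3 m long.
Not all that is in view belongs to the job. Leave any blue or yellow look-alike of the part that bears scraper_grip alone. What is shaped like the part that bears wide_mouth but green is not meant.

How it is judged:
At the end, for the whole second after the job is handed in: The scraper rests, let go, in the wide holder's slot, upper face up, blade end against the end stop to within about 5 mm, within 6 mm of mid-slot, and lying along the 30 degree slope (to about 8 degrees) (x of scraper_tip in the frame of wide_mouth between 0.0645 and 0.0745 m and y of scraper_tip in the frame of wide_mouth between -0.006 and 0.006 m and z of scraper_tip in the frame of wide_mouth between -0.059 and -0.021 m and angle between the y axis of scraper_tip and the y axis of wide_mouth, either way round below 0.12 rad and angle between scraper_tip's own x axis and vertical between 1.95 and 2.24 rad and angle between scraper_tip's own z axis and vertical below 0.75 rad and linear speed of scraper below 0.02 m/s and angular speed of scraper below 0.1 rad/s); the robot touches nothing.
It fails at once if a bystander is moved more than 40 mm (distance of any of jar, mug, tin, offcut, hammer from where it was at the start of the episode above 0.04 m).
It also fails if it takes over 56 s, if anything falls off the work surface, if the arm or the gripper's body presses on something with over 40 N, if the wrist force passes 120 N, or if a joint passes its speed limit or range.

ROBOT

A 6-joint arm with a two-finger parallel gripper is mounted at the origin on the work surface. World frame = base frame: x ahead of the robot, y to its left, z up, the work surface at z = 0. Lengths are in m, angles in rad, forces in N, time in s.
With the tool pointing down it reaches from about 0.3 to 0.875 m from the base axis. Payload 4.2 kg.
Tool frame: the origin (TCP) lies midway between the tips of the shut fingers; the grasp point (between the pads) lies ctrl.tcp_to_grasp behind it (ctrl.tcp_to_grasp is the distance from the TCP to the grasp point, in m); z points along the fingers, y is the line along which they close (so a half turn about z gives the same grasp; the last joint's range is limited). The gripper opens to 85 mm and grips with 20 to 120 N. Pads are 22 mm wide; open, the fingers measure 114 mm over their backs; the gripper's body (76 mm by 85 mm) begins 54 mm behind the grasp point. The pads swing forward as they close: fully open they stand 13 mm farther back than shut.
Start: joints at [1.08, 0.32, 1.565, -0, 1.257, -0.02], TCP at [0.261, 0.512, 0.202] pointing down, gripper open.
Joint ranges: [-3.11, 3.11], [-0.84, 2.01], [0.21, 2.61], [-1.34, 4.49], [0.05, 2.63], [-2.56, 2.56]. Speed limits (rad/s): [2.57, 2.57, 3.14, 3.14, 3.14, 3.14].

INTERFACE

Orientations are given as a unit quaternion [w, x, y, z].
In Python, from rig import ctrl, eyes, spotter gives the robot as it stands.
- The arm moves only by the tool move_arm, never from a script. Its argument "targets" is a list that holds one entry, the list of rows, each a list of 6 numbers: the shift along the tool's x, y, z as a fraction of full scale, then the turn, a rotation vector about the tool's x, y, z as a fraction of full scale. A call has 1 to 20 rows; each row is the pose to reach, as a shift and turn from the pose commanded when the call began, along the tool's axes at that moment, turning the shorter way round; what a row does not reach only later rows make up. Full scale, the value 1, is 25 cm for a shift and pi rad for a turn. A row lasts 1/8 s, in which the tool goes at most 62.5 mm and 10.7 degrees, less where a joint would pass 70% of its speed; a pose out of reach is approached as far as the arm can. A call with a number of a shift or a turn outside -1 to 1 is refused whole. A call with a gripper value outside its range is refused whole. "grip" is the gripper command: -1 is fully open, 1 is shut, values between are in proportion, set as the call begins (left out, the last holds). The fingers move at their own pace and stop on an object; the grip force is fixed at half the most. Time passes only in rows, so rows that repeat a pose let the fingers close. It gives the time, the measured TCP pose, the force, the opening and the grip force at its end, in the units of the state.
- ctrl.observe(): the state, without advancing time (a new reading comes with each control period).
- eyes.capture(name): name is "scene" or "side" or "wrist"; returns (picture, depth): 480x640x3 uint8, red, green, blue; 480x640 float32, m along the optical axis (not along the pixel's ray), 0 where there is no reading.
- eyes.calibration(name): a dict with "intrinsics" (3x3 intrinsics, pixels), "k1" (the pictures are not rectified: a ray, as slopes to the right and down, at radius r is drawn at 1 + k1 r^2 times it, then the intrinsics apply), "R" (3x3) and "t" (3): a world point X has camera coordinates R X + t. Camera axes: x right, y down, z forward; pixel columns grow to the right and rows downward; lengths in m; the calibration is good to about 2 mm. A picture is of the moment at which its call begins: read the wrist's pose just before it. calibration takes no time and is no camera call; for the wrist camera it gives the pose at the moment of the call.
- ctrl.job_done(): hands the job in; it is judged then, once.
Trained networks look in the newest picture that a camera, given by its name, has taken for a name from the list of things; names that differ only in an ending like _2 or _b are one class to them, and where a whole thing is asked for, a point or a joint stands for the part that bears it (a point fixed in the world has none). Each returns a list of dicts, best first, with "confidence" (0 to 1); they miss things now and then, are a little off and sometimes report something else, mostly with a low value. They report only what shows in the picture. A call takes as long as a camera call. They do not tell look-alikes from the thing itself.
- spotter.silhouettes(camera, name): "pixels" (480x640 bool, what is visible of it) and "position" ([column, row] in pixels, amid what is visible of it).
The state is a dict: "t": time; "joint_positions": joint angles; "joint_vel": joint speeds; "effort": joint torques, N m; "tcp_pos": TCP position; "orientation": TCP orientation; "force": force on the tool from outside, world axes, zero at the start; "wrist_torque": the same for the moment, N m; "gripper_width": finger opening in m; "grip_force": force on a finger pad.
Only numpy, scipy, OpenCV 4.12 (cv2) and the standard library are available. Lean on these libraries where they do the work, as an engineer would, in place of code of your own. Each camera call takes 0.05 s, during which the arm holds its last target. There are 200 camera calls.

## Working session

There is one attempt and no reset: what is moved stays moved. The work goes in short steps, Python scripts to look and compute and a tool call to move; the robot and the scene stay as the last step left them, time stands still between calls to the robot, and variables do not carry over. Pictures are saved under pics/ and viewed, at most 10 in all, crops included, and the job is handed in when it is done.

Besides the shell and the picture viewer there is one more tool, called after "Emit:" in YAML: its name, and indented under it one key for each argument. move_arm: Moves the arm, as the interface text tells. Its arguments: {"type":"object","properties":{"targets":{"type":"array"},"grip":{"type":"number"}},"required":["targets"]}

```bash
ls; mkdir -p pics; cat > h.py <<'E'
import numpy as np, cv2
from scipy.spatial.transform import Rotation as Ro
from rig import ctrl, eyes, spotter
def rays(uv,c):
    K=np.array(c["intrinsics"],float); uv=np.asarray(uv,float).reshape(-1,1,2)
    return cv2.undistortPoints(uv,K,np.array([c["k1"],0,0,0,0],float)).reshape(-1,2)
def world(uv,d,c):
    n=rays(uv,c); X=np.c_[n,np.ones(len(n))]*np.asarray(d,float).reshape(-1,1)
    return (X-np.array(c["t"]))@np.array(c["R"])
def cloud(mask,depth,c):
    r,q=np.nonzero(mask&(depth>0)); return world(np.c_[q,r],depth[r,q],c),np.c_[q,r]
def save(n,p): cv2.imwrite("pics/"+n,cv2.cvtColor(p,cv2.COLOR_RGB2BGR))
E
python3 - <<'E'
from h import *
print(ctrl.observe(), ctrl.tcp_to_grasp)
for cam in ("scene","side"):
    p,d=eyes.capture(cam); c=eyes.calibration(cam); save(cam+"0.png",p); np.savez(cam+"0.npz",p=p,d=d)
    for n in ("scraper_grip","wide_mouth","narrow_mouth","offcut","jar","mug","tin","hammer"):
        for s in spotter.silhouettes(cam,n)[:4]:
            X,_=cloud(s["pixels"],d,c)
            if len(X): print(cam,n,round(s["confidence"],2),np.round(s["position"]),len(X),np.median(X,0).round(3),np.percentile(X,2,axis=0).round(3),np.percentile(X,98,axis=0).round(3))
E
```

```text
pics
{'t': 0.0, 'joint_positions': array([ 1.07998840e+00,  3.20294352e-01,  1.56572165e+00, -4.00657684e-06,
        1.25739849e+00, -1.99655820e-02]), 'joint_vel': array([-0.00054553,  0.0003671 ,  0.00035114, -0.00130253,  0.0002242 ,
       -0.00090461]), 'effort': array([ 4.17313131e-04, -4.15534651e+01, -2.34165788e+01,  1.12098661e-05,
        8.07205914e-03, -1.87466026e-05]), 'tcp_pos': array([0.26056423, 0.5119545 , 0.20106436]), 'orientation': array([-2.28272277e-04,  2.33251860e-01,  9.72415930e-01, -8.81853721e-04]), 'force': array([ 0.41173216,  0.09731184, -0.225885  ]), 'wrist_torque': array([ 0.00648819,  0.0104781 , -0.00196834]), 'grip_force': 0.0, 'gripper_width': 0.08536161847848545} 0.0187
scene scraper_grip 0.98 [337. 198.] 742 [0.36  0.069 0.007] [ 0.244  0.043 -0.001] [0.468 0.093 0.025]
scene scraper_grip 0.82 [244. 192.] 892 [ 0.299 -0.2    0.006] [ 0.243 -0.304 -0.001] [ 0.34  -0.094  0.025]
scene scraper_grip 0.71 [240. 239.] 1158 [ 0.474 -0.22   0.006] [ 0.44  -0.335 -0.001] [ 0.492 -0.115  0.024]
scene wide_mouth 0.95 [441. 275.] 1100 [0.694 0.265 0.012
[... 1328 characters left out ...]
.447 0.536 0.091]
side wide_mouth 0.9 [383. 162.] 1301 [0.809 0.283 0.011] [0.757 0.24  0.002] [0.851 0.35  0.091]
side narrow_mouth 0.69 [259. 179.] 945 [0.463 0.284 0.011] [0.427 0.249 0.003] [0.505 0.353 0.092]
side offcut 0.87 [328. 223.] 617 [0.595 0.085 0.027] [0.565 0.057 0.004] [0.629 0.127 0.032]
side jar 0.82 [420. 241.] 1757 [ 0.761 -0.093  0.087] [ 0.734 -0.109  0.007] [ 0.8   -0.044  0.123]
side mug 0.92 [393. 196.] 1503 [0.767 0.083 0.055] [0.733 0.059 0.003] [0.809 0.161 0.087]
side tin 0.78 [430. 300.] 2647 [ 0.754 -0.205  0.02 ] [ 0.703 -0.275  0.   ] [ 0.794 -0.148  0.052]
side hammer 0.74 [271. 437.] 2571 [ 0.364 -0.444  0.024] [ 0.221 -0.479  0.002] [ 0.467 -0.383  0.029]
```

View pics/scene0.png

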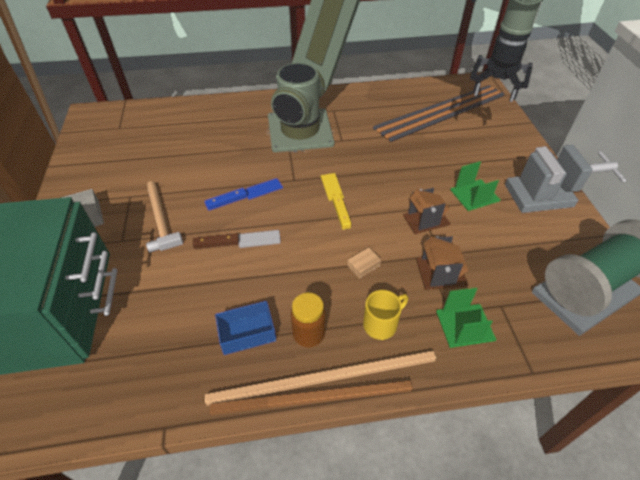

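View pics/side0.png

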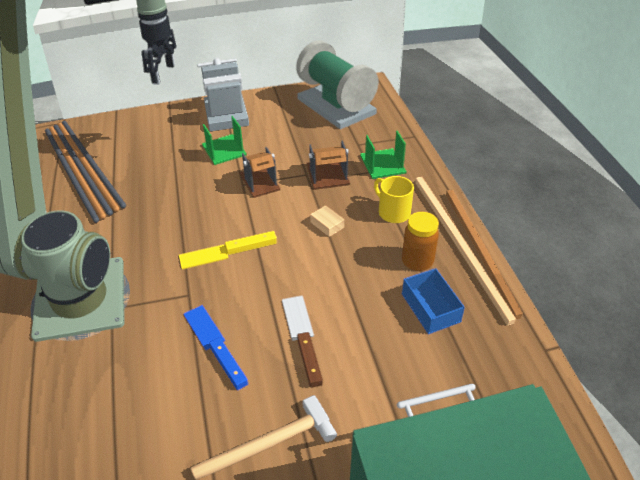

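The scene picture shows three possible scrapers: blue (244,192), yellow (337,198) and brown with a steel blade (240,239), which is the one I want. Possible holders are the brown narrow one (427,215), the brown wide one (441,268) and green ones (475,190) and (465,320). I'll choose the brown wide one and check both choices in one crop.

```bash
python3 - <<'E'
from h import *
from scipy.spatial import cKDTree
a=np.load("side0.npz");b=np.load("scene0.npz")
A=cv2.resize(a["p"][135:200,230:365],None,fx=5,fy=5,interpolation=cv2.INTER_CUBIC)[:, :600]
B=cv2.resize(a["p"][290:390,270:335],None,fx=2.7,fy=2.7,interpolation=cv2.INTER_CUBIC)
C=cv2.resize(b["p"][180:295,400:475],None,fx=2.3,fy=2.3,interpolation=cv2.INTER_CUBIC)
im=np.zeros((595,600,3),np.uint8); im[:A.shape[0],:A.shape[1]]=A; im[327:327+B.shape[0],:B.shape[1]]=B; im[327:327+C.shape[0],250:250+C.shape[1]]=C
save("crop1.png",im)
for cam,f in (("side",a),("scene",b)):
    c=eyes.calibration(cam); d=f["d"]; P,UV=cloud(np.ones((480,640),bool),d,c)
    print(cam,"table z",np.median(P[(abs(P[:,0]-.5)<.1)&(abs(P[:,1]+.0)<.05),2]))
    # scraper: blade and handle
    m=(P[:,0]>.42)&(P[:,0]<.52)&(P[:,1]>-.36)&(P[:,1]<-.1)
    hsv=cv2.cvtColor(f["p"],cv2.COLOR_RGB2HSV)[UV[:,1],UV[:,0]]
    H=P[m&(P[:,2]>.014)]; Bl=P[m&(hsv[:,1]<60)&(hsv[:,2]>110)]
    for n,Q in (("handle",H),("blade",Bl)):
        r=cv2.minAreaRect((Q[:,:2]*1000).astype(np.float32)); print(n,len(Q),np.round(r[0],1),np.round(r[1],1),round(r[2],1),np.median(Q[:,2]).round(4))
    for nm,x0,x1,y0,y1 in (("wide",.58,.72,.21,.37),("narrow",.41,.53,.22,.38)):
        m=(P[:,0]>x0)&(P[:,0]<x1)&(P[:,1]>y0)&(P[:,1]<y1)
        lo=P[m&(P[:,2]>.006)&(P[:,2]<.02)]; Q=P[m&(P[:,2]>.03)];q=hsv[m&(P[:,2]>.03)]
        br=Q[(q[:,1]>90)]; gr=Q[q[:,1]<70]
        print(nm,"base",np.round(cv2.minAreaRect((lo[:,:2]*1000).astype(np.float32)),1) if 0 else cv2.minAreaRect((lo[:,:2]*1000).astype(np.float32)))
        if len(gr)>10: print(" grey",len(gr),cv2.minAreaRect((gr[:,:2]*1000).astype(np.float32)),gr.max(0))
        # ransac planes on brown
        rng=np.random.default_rng(0); R=br.copy()
        for k in range(2):
            best=None
            for _ in range(600):
                t=R[rng.choice(len(R),3,0)]; n=np.cross(t[1]-t[0],t[2]-t[0]); l=np.linalg.norm(n)
                if l<1e-5: continue
                n/=l; i=abs((R-t[0])@n)<.0025
                if best is None or i.sum()>best.sum(): best=i
            S=R[best]; u=np.linalg.svd(S-S.mean(0))[2][2]; u*=np.sign(u[2]); print("  plane",best.sum(),len(R),"n",u.round(3),"c",S.mean(0).round(4),S.min(0).round(3),S.max(0).round(3)); R=R[~best]
            if len(R)<20: break
E
```

```text
Traceback (most recent call last):
ValueError: could not broadcast input array from shape (270,176,3) into shape (268,176,3)
```

```bash
cat > m1.py <<'E'
from h import *
a=np.load("side0.npz");b=np.load("scene0.npz")
A=cv2.resize(a["p"][135:200,230:350],None,fx=5,fy=5,interpolation=cv2.INTER_CUBIC)
B=cv2.resize(a["p"][290:390,270:335],None,fx=2.6,fy=2.6,interpolation=cv2.INTER_CUBIC)
C=cv2.resize(b["p"][180:295,400:475],None,fx=2.3,fy=2.3,interpolation=cv2.INTER_CUBIC)
im=np.zeros((598,600,3),np.uint8); im[:A.shape[0],:A.shape[1]]=A; im[327:327+B.shape[0],:B.shape[1]]=B; im[327:327+C.shape[0],250:250+C.shape[1]]=C
save("crop1.png",im)
def rect(Q):
    r=cv2.minAreaRect((Q[:,:2]*1000).astype(np.float32)); return [np.round(v,1).tolist() for v in r]
for cam,f in (("side",a),("scene",b)):
    c=eyes.calibration(cam); d=f["d"]; P,UV=cloud(np.ones((480,640),bool),d,c)
    print(cam,"table z",np.median(P[(abs(P[:,0]-.5)<.1)&(abs(P[:,1]+.0)<.05),2]), "cam",-np.array(c["R"]).T@c["t"])
    m=(P[:,0]>.42)&(P[:,0]<.52)&(P[:,1]>-.36)&(P[:,1]<-.1)
    hsv=cv2.cvtColor(f["p"],cv2.COLOR_RGB2HSV)[UV[:,1],UV[:,0]]
    for n,Q in (("handle",P[m&(P[:,2]>.014)]),("blade",P[m&(hsv[:,1]<60)&(hsv[:,2]>110)])):
        print(n,len(Q),rect(Q),np.median(Q[:,2]).round(4))
    for nm,x0,x1,y0,y1 in (("wide",.58,.72,.21,.37),("narrow",.41,.53,.22,.38)):
        m=(P[:,0]>x0)&(P[:,0]<x1)&(P[:,1]>y0)&(P[:,1]<y1)
        lo=P[m&(P[:,2]>.006)&(P[:,2]<.02)]; k=m&(P[:,2]>.03); Q=P[k];q=hsv[k]
        br=Q[(q[:,1]>90)]; gr=Q[q[:,1]<70]
        print(nm,"base",rect(lo))
        if len(gr)>10: print(" grey",len(gr),rect(gr),gr.max(0))
        rng=np.random.default_rng(0); R=br.copy()
        for _k in range(2):
            best=None
            if len(R)<20: break
            for _ in range(600):
                t=R[rng.choice(len(R),3,0)]; n=np.cross(t[1]-t[0],t[2]-t[0]); l=np.linalg.norm(n)
                if l<1e-5: continue
                i=abs((R-t[0])@(n/l))<.0025
                if best is None or i.sum()>best.sum(): best=i
            S=R[best]; u=np.linalg.svd(S-S.mean(0))[2][2]; u*=np.sign(u[2])
            print("  plane",best.sum(),len(R),"n",u.round(3),"c",S.mean(0).round(4),S.min(0).round(3),S.max(0).round(3)); R=R[~best]
E
python3 m1.py
```

```text
side table z 0.0007125216763524849 cam [ 0.33437415 -0.95641501  1.00875958]
handle 684 [[466.4, -280.9], [123.8, 26.5], 88.6] 0.0224
blade 893 [[466.6, -231.4], [254.8, 47.6], 89.5] 0.0051
wide base [[643.5, 288.7], [120.8, 155.4], 4.3]
 grey 202 [[647.0, 276.0], [67.2, 100.4], 84.6] [0.69713133 0.31297666 0.09656444]
  plane 190 510 n [-0.024 -0.811  0.585] c [0.6459 0.2482 0.0904] [0.607 0.236 0.077] [0.686 0.26  0.104]
  plane 133 320 n [0.029 0.479 0.877] c [0.648  0.289  0.0839] [0.604 0.246 0.055] [0.689 0.338 0.106]
narrow base [[474.1, 307.7], [110.6, 136.9], 2.0]
 grey 251 [[469.3, 293.0], [81.3, 69.7], 8.6] [0.50982138 0.33207458 0.10831831]
  plane 139 392 n [ 0.1   -0.915  0.39 ] c [0.4737 0.2645 0.0943] [0.445 0.254 0.074] [0.502 0.273 0.109]
  plane 110 253 n [-0.079  0.474  0.877] c [0.4673 0.3036 0.0879] [0.439 0.257 0.061] [0.503 0.353 0.109]
scene table z -0.00013242814557973156 cam [ 1.29411689 -0.1116163   0.95093344]
handle 413 [[469.8, -279.8], [30.5, 121.4], 0.4] 0.0213
blade 566 [[470.1, -166.0], [49.2, 113.3], 0.5] 0.0037
wide base [[653.5, 289.0], [109.3, 96.5], 87.1]
 grey 452 [[650.6, 280.6], [64.1, 105.0], 86.5] [0.70265328 0.31463911 0.09234612]
  plane 605 942 n [0.044 0.505 0.862] c [0.6508 0.2923 0.08  ] [0.61  0.252 0.054] [0.694 0.336 0.105]
  plane 217 337 n [-0.027 -0.876  0.481] c [0.6511 0.2474 0.087 ] [0.605 0.239 0.073] [0.689 0.26  0.105]
narrow base [[469.1, 304.1], [79.4, 109.7], 10.7]
 grey 362 [[471.9, 295.1], [79.4, 66.1], 8.9] [0.51194991 0.3323054  0.09729528]
  plane 278 529 n [-0.078  0.49   0.868] c [0.4684 0.3061 0.0856] [0.432 0.267 0.058] [0.502 0.354 0.109]
  plane 138 251 n [ 0.142 -0.862  0.486] c [0.4759 0.2636 0.0911] [0.445 0.252 0.079] [0.508 0.275 0.104]
```

View pics/crop1.png

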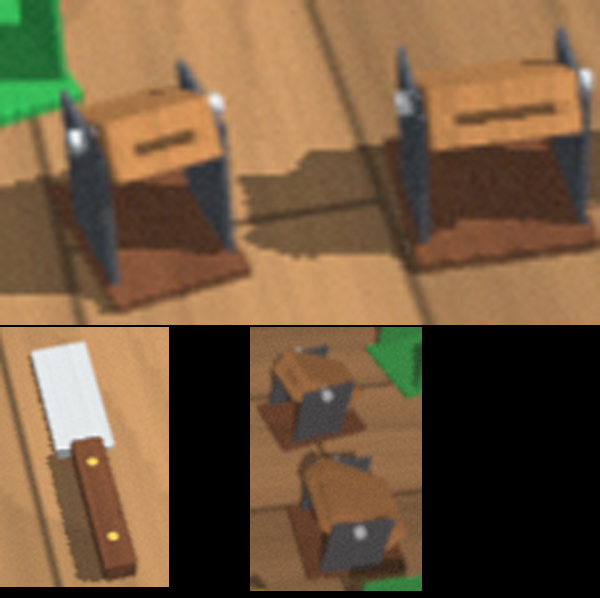

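The crop shows the brown-handled steel scraper with its blade toward +y. The wide holder (slot at crop (505,115)) has its mouth facing -y and falls toward +y, with the narrow one at its left (165,143). The sizes, heights and tilts agree with the description. Next I'll look at the holder with the wrist camera from nearby.

```bash
cat >> h.py <<'E'
def cur():
    o=ctrl.observe(); w,x,y,z=o["orientation"]; return np.array(o["tcp_pos"]),Ro.from_quat([x,y,z,w])
def frame(x,z):
    z=np.array(z,float);z/=np.linalg.norm(z);x=np.array(x,float);x-=z*(x@z);x/=np.linalg.norm(x)
    return Ro.from_matrix(np.c_[x,np.cross(z,x),z])
def mv(p,R,p0=None,R0=None):
    if p0 is None: p0,R0=cur()
    s=R0.inv().apply(np.array(p)-p0)/.25; r=(R0.inv()*R).as_rotvec()/np.pi
    print("row",np.r_[s,r].round(4).tolist(),"mm",np.linalg.norm(s)*250,"deg",np.linalg.norm(r)*180)
E
python3 - <<'E'
from h import *
p,R=cur(); c=eyes.calibration("wrist"); Rc=np.array(c["R"]).T; cp=-Rc@c["t"]
print("cam in tool",R.inv().apply(cp-p), "axes in tool (cols)\n",(R.as_matrix().T@Rc).round(3), c["intrinsics"])
print("tool\n",R.as_matrix().round(3))
# view from -y,above: camera toward holder
mv([.60,.18,.30],frame([0,1,0],[0,0,-1]))
mv([.60,.18,.30],frame([-1,0,0],[0,0,-1]))
mv([.64,.16,.30],frame([0,1,0],[0,0.3,-1]))
E
```

```text
cam in tool [ 6.63299771e-02 -1.57222462e-04 -1.71169064e-01] axes in tool (cols)
 [[ 0.    -0.966 -0.259]
 [ 1.     0.     0.001]
 [-0.001 -0.259  0.966]] [[354.86808721   0.         319.83155789]
 [  0.         354.86808721 238.32027675]
 [  0.           0.           1.        ]]
tool
 [[-0.891  0.454  0.   ]
 [ 0.454  0.891  0.   ]
 [ 0.     0.    -1.   ]]
row [-1.8123, -0.5697, -0.3923, 0.0, -0.0, 0.3501] mm 484.95984482394636 deg 63.02357135002887
row [-1.8123, -0.5697, -0.3923, 0.0, 0.0, -0.1499] mm 484.95984482394636 deg 26.976429603574562
row [-1.9912, -0.5684, -0.3923, -0.051, 0.0832, 0.3475] mm 526.8953695759279 deg 64.9766208802736
```

```bash
python3 - <<'E'
from h import *
R=frame([0,1,0],[0,.5,-.866])
mv([.45,.35,.26],R)
mv([.65,.20,.24],R,np.array([.45,.35,.26]),R)
E
```

```text
row [-0.9692, -0.2358, -0.2322, -0.0915, 0.1493, 0.3418] mm 256.0309333539083 deg 69.12847616737666
row [-0.5596, 0.8, -0.2307, 0.0, 0.0, 0.0] mm 250.79872407968907 deg 0.0
```

Emit:
move_arm:
  targets:
    - [[-0.97, -0.236, -0.232, -0.0915, 0.149, 0.342], [-0.97, -0.236, -0.232, -0.0915, 0.149, 0.342], [-0.97, -0.236, -0.232, -0.0915, 0.149, 0.342], [-0.97, -0.236, -0.232, -0.0915, 0.149, 0.342], [-0.97, -0.236, -0.232, -0.0915, 0.149, 0.342], [-0.97, -0.236, -0.232, -0.0915, 0.149, 0.342], [-0.97, -0.236, -0.232, -0.0915, 0.149, 0.342], [-0.97, -0.236, -0.232, -0.0915, 0.149, 0.342]]
  grip: -1

```text
t: 1.9
tcp_pos: [0.4499, 0.3491, 0.2598]
orientation: [-0.182, 0.683, 0.683, 0.183]
force: [-0.3, 0.4, 0.0]
gripper_width: 0.0856
grip_force: 0.0
```

Emit:
move_arm:
  targets:
    - [[-0.56, 0.8, -0.23, 0, 0, 0], [-0.56, 0.8, -0.23, 0, 0, 0], [-0.56, 0.8, -0.23, 0, 0, 0], [-0.56, 0.8, -0.23, 0, 0, 0], [-0.56, 0.8, -0.23, 0, 0, 0], [-0.56, 0.8, -0.23, 0, 0, 0], [-0.56, 0.8, -0.23, 0, 0, 0], [-0.56, 0.8, -0.23, 0, 0, 0]]

```text
t: 2.9
tcp_pos: [0.6492, 0.2008, 0.2408]
orientation: [-0.182, 0.683, 0.684, 0.183]
force: [0.4, -0.7, -0.2]
gripper_width: 0.0854
grip_force: 0.0
```

```bash
python3 - <<'E'
from h import *
c=eyes.calibration("wrist"); p,d=eyes.capture("wrist"); save("w1.png",p)
np.savez("w1.npz",p=p,d=d,**{k:np.array(v) for k,v in c.items()})
o=ctrl.observe(); print(o["t"],o["tcp_pos"],o["joint_positions"],cur()[1].as_matrix().round(3))
for s in spotter.silhouettes("wrist","wide_mouth")[:3]: print(s["confidence"],s["position"])
E
```

```text
2.95 [0.6493231  0.20061896 0.24070552] [ 0.02399857  0.44276831  1.39174399  0.53949577  1.33043483 -0.11482639] [[-0.001  1.     0.001]
 [ 0.867  0.001  0.499]
 [ 0.499  0.001 -0.867]]
0.87 [457.1, 227.8]
0.79 [317.7, 270.6]
0.71 [122.3, 99.5]
```

View pics/w1.png

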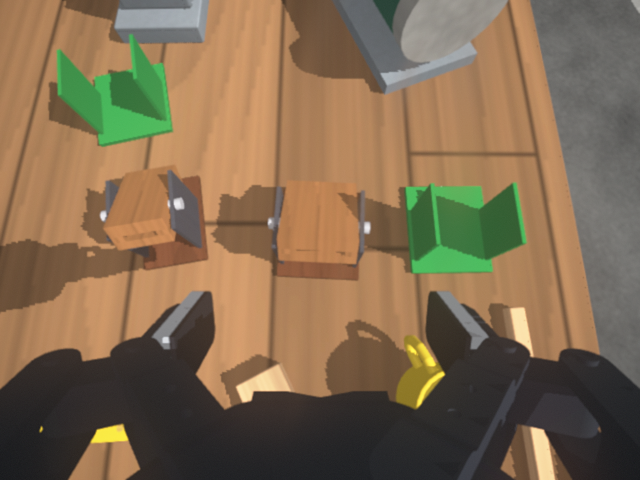

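The wrist picture shows the wide block's top at columns 275-365, rows 180-262, between its cheek bolts (272,225) and (366,228). The narrow block is at (140,215).

```bash
python3 - <<'E'
from h import *
f=np.load("w1.npz"); c={k:f[k] for k in("intrinsics","k1","R","t")}; c["k1"]=float(c["k1"])
hsv=cv2.cvtColor(f["p"],cv2.COLOR_RGB2HSV); d=f["d"]
m=np.zeros((480,640),bool); m[170:285,260:380]=1
P,UV=cloud(m,d,c); h=hsv[UV[:,1],UV[:,0]]
k=(P[:,2]>.045)&(h[:,1]>90); P=P[k];UV=UV[k]
rng=np.random.default_rng(0);best=None
for _ in range(800):
    t=P[rng.choice(len(P),3,0)]; n=np.cross(t[1]-t[0],t[2]-t[0]); l=np.linalg.norm(n)
    if l<1e-5: continue
    i=abs((P-t[0])@(n/l))<.002
    if best is None or i.sum()>best.sum(): best=i
S=P[best]; u=np.linalg.svd(S-S.mean(0),full_matrices=False)[2][2]; u*=np.sign(u[2]); C=S.mean(0)
print("top",len(S),len(P),u.round(4),C.round(4),"slope",np.degrees(np.arccos(u[2])))
mask=np.zeros((480,640),np.uint8); mask[UV[best][:,1],UV[best][:,0]]=1; mask=cv2.morphologyEx(mask,5,np.ones((3,3)))
cs=max(cv2.findContours(mask,0,1)[0],key=cv2.contourArea)[:,0]
# intersect contour rays with plane, min area rect in-plane
O=-c["R"].T@c["t"]; D=np.c_[rays(cs,c),np.ones(len(cs))]@c["R"]; W=O+D*(((C-O)@u)/(D@u))[:,None]
ex=np.cross([1,0,0],u);ex=np.cross(u,[1,0,0]);ex/=np.linalg.norm(ex); ey=np.cross(u,ex)
q=np.c_[(W-C)@ex,(W-C)@ey]; r=cv2.minAreaRect((q*1000).astype(np.float32)); b=cv2.boxPoints(r)/1000
print(r); print((C+b[:,:1]*ex+b[:,1:]*ey).round(4))
for s in(-1,1):  # robust side lines
    e=[]
    for a in np.arange(-.03,.03,.004):
        w=q[(abs(q[:,0]-a)<.003)&(q[:,1]*s>0)]
        if len(w): e.append((a,np.median(w[:,1])))
    print("side",s,np.polyfit(*np.array(e).T,1).round(4))
print("ex",ex,"ey",ey)
E
```

```text
top 4591 6277 [0.0227 0.4973 0.8673] [0.6479 0.2907 0.0816] slope 29.853420405202165
((-44.52113342285156, -35.07542419433594), (0.0, 0.0), 0.0)
[[0.683  0.2517 0.103 ]
 [0.683  0.2517 0.103 ]
 [0.683  0.2517 0.103 ]
 [0.683  0.2517 0.103 ]]Traceback (most recent call last):
  File "<stdin>", line 27, in <module>
TypeError: polyfit() missing 2 required positional arguments: 'y' and 'deg'
```

```bash
python3 - <<'E'
from h import *
f=np.load("w1.npz"); c={k:f[k] for k in("intrinsics","k1","R","t")}; c["k1"]=float(c["k1"])
u=np.array([.0227,.4973,.8673]);u/=np.linalg.norm(u);C=np.array([.6479,.2907,.0816])
hsv=cv2.cvtColor(f["p"],cv2.COLOR_RGB2HSV)
m=np.zeros((480,640),bool); m[170:285,260:380]=1
P,UV=cloud(m,f["d"],c);h=hsv[UV[:,1],UV[:,0]];k=(abs((P-C)@u)<.0025)&(h[:,1]>90);UV=UV[k]
mask=np.zeros((480,640),np.uint8);mask[UV[:,1],UV[:,0]]=1
mask=cv2.morphologyEx(cv2.morphologyEx(mask,cv2.MORPH_CLOSE,np.ones((5,5))),cv2.MORPH_OPEN,np.ones((7,7)))
cs=max(cv2.findContours(mask,0,1)[0],key=cv2.contourArea)[:,0]
O=-c["R"].T@c["t"]; D=np.c_[rays(cs,c),np.ones(len(cs))]@c["R"]; W=O+D*(((C-O)@u)/(D@u))[:,None]
ex=np.cross(u,[1,0,0]);ex=-ex if ex[1]<0 else ex;ex/=np.linalg.norm(ex); ey=np.cross(u,ex)
q=np.c_[(W-C)@ex,(W-C)@ey]; r=cv2.minAreaRect((q*1000).astype(np.float32)); b=cv2.boxPoints(r)/1000
print(r); print((C+b[:,:1]*ex+b[:,1:]*ey).round(4)); print("ex",ex,"ey",ey)
for ax in(0,1):
  for s in(-1,1):
    e=[]
    for a in np.arange(-.028,.029,.004):
        w=q[(abs(q[:,ax]-a)<.003)&(q[:,1-ax]*s>.02)]
        if len(w): e.append((a,np.median(w[:,1-ax])))
    e=np.array(e); print(ax,s,len(e),np.polyfit(e[:,0],e[:,1],1).round(4))
E
```

```text
((4.186973571777344, -0.0123443603515625), (77.00328063964844, 94.59851837158203), 87.6436767578125)
[[0.6844 0.2515 0.1031]
 [0.6883 0.3335 0.056 ]
 [0.6114 0.3371 0.0559]
 [0.6075 0.2552 0.103 ]]
ex [ 0.          0.86750971 -0.49742025] ey [-0.99974233  0.01129126  0.01969216]
0 -1 15 [-0.0446 -0.0379]
0 1 15 [-0.0425  0.0381]
1 -1 15 [ 0.0356 -0.0425]
1 1 15 [0.0435 0.0506]
```

```bash
python3 - <<'E'
from h import *
R=frame([0,1,0],[0,0,-1])
p1=np.array([.56,-.03,.22]); mv(p1,R); mv([.468,-.265,.12],R,p1,R)
E
```

```text
row [-0.8396, -0.3583, -0.3889, 0.0003, -0.1663, 0.0002] mm 248.05894189516698 deg 29.940654541189485
row [-0.94, -0.368, 0.4, 0.0, 0.0, 0.0] mm 271.4571789435674 deg 0.0
```

Emit:
move_arm:
  targets:
    - [[-0.84, -0.358, -0.389, 0, -0.1663, 0], [-0.84, -0.358, -0.389, 0, -0.1663, 0], [-0.84, -0.358, -0.389, 0, -0.1663, 0], [-0.84, -0.358, -0.389, 0, -0.1663, 0], [-0.84, -0.358, -0.389, 0, -0.1663, 0], [-0.84, -0.358, -0.389, 0, -0.1663, 0], [-0.84, -0.358, -0.389, 0, -0.1663, 0]]

```text
t: 3.88
tcp_pos: [0.561, -0.0297, 0.2195]
orientation: [0.0, 0.707, 0.707, 0.0]
force: [-0.1, 0.2, -0.4]
gripper_width: 0.0853
grip_force: 0.0
```

Emit:
move_arm:
  targets:
    - [[-0.94, -0.368, 0.4, 0, 0, 0], [-0.94, -0.368, 0.4, 0, 0, 0], [-0.94, -0.368, 0.4, 0, 0, 0], [-0.94, -0.368, 0.4, 0, 0, 0], [-0.94, -0.368, 0.4, 0, 0, 0], [-0.94, -0.368, 0.4, 0, 0, 0], [-0.94, -0.368, 0.4, 0, 0, 0], [-0.94, -0.368, 0.4, 0, 0, 0]]

```text
t: 4.88
tcp_pos: [0.4695, -0.2645, 0.1201]
orientation: [0.001, 0.707, 0.708, 0.001]
force: [-0.3, 1.1, -0.4]
gripper_width: 0.0857
grip_force: 0.0
```

```bash
cat > look.py <<'E'
from h import *
import sys
n=sys.argv[1]
c=eyes.calibration("wrist"); p,d=eyes.capture("wrist"); save(n+".png",p)
np.savez(n+".npz",p=p,d=d,**{k:np.array(v) for k,v in c.items()})
P,UV=cloud(np.ones((480,640),bool),d,c); hsv=cv2.cvtColor(p,cv2.COLOR_RGB2HSV)[UV[:,1],UV[:,0]]
m=(P[:,0]>.42)&(P[:,0]<.52)&(P[:,1]>-.36)&(P[:,1]<-.1)
for nm,Q in (("handle",P[m&(P[:,2]>.014)&(P[:,2]<.03)&(hsv[:,1]>80)]),("blade",P[m&(hsv[:,1]<60)&(hsv[:,2]>110)&(P[:,2]<.012)])):
    r=cv2.minAreaRect((Q[:,:2]*1000).astype(np.float32)); print(nm,len(Q),np.round(np.array(r[0]+r[1]+(r[2],)),1),np.median(Q[:,2]).round(4),Q.min(0).round(3),Q.max(0).round(3))
print(cur()[0],cur()[1].as_matrix().round(3),ctrl.observe()["t"])
E
python3 look.py w2
```

```text
handle 4670 [ 465.9 -279.8  119.9   26.    89.6] 0.021 [ 0.453 -0.34   0.014] [ 0.479 -0.22   0.024]
blade 9244 [ 466.4 -164.9  111.    46.9   89.9] 0.0031 [ 0.443 -0.22  -0.002] [ 0.49  -0.109  0.006]
[ 0.46927608 -0.26456452  0.1199876 ] [[-0.001  1.     0.001]
 [ 1.     0.001 -0.   ]
 [-0.     0.001 -1.   ]] 4.925
```

View pics/w2.png

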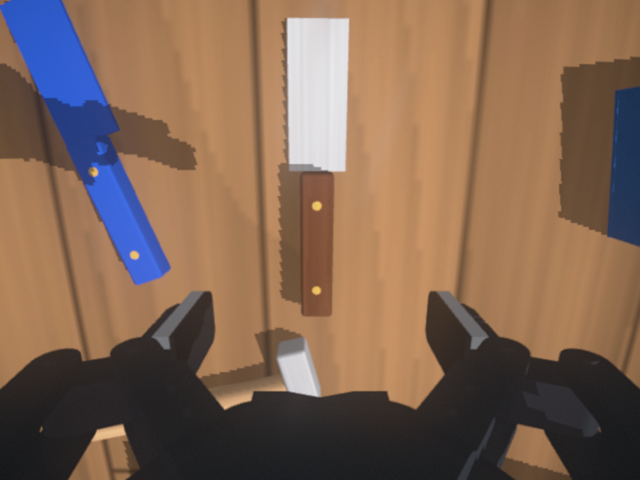

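The wrist picture shows the scraper, blade (318,95) and handle (317,245), square between the open fingers. Its sizes match (120x26, 110x46), so I'll descend and grip.

Emit:
move_arm:
  targets:
    - [[0, -0.013, 0.2, 0, 0, 0], [0, -0.013, 0.35, 0, 0, 0], [0, -0.013, 0.42, 0, 0, 0], [0, -0.013, 0.45, 0, 0, 0], [0, -0.013, 0.465, 0, 0, 0], [0, -0.013, 0.465, 0, 0, 0], [0, -0.013, 0.465, 0, 0, 0]]

```text
t: 5.8
tcp_pos: [0.4656, -0.2659, 0.0039]
orientation: [0.001, 0.707, 0.707, 0.0]
force: [-0.1, -0.5, 0.5]
gripper_width: 0.0855
grip_force: 0.0
```

Emit:
move_arm:
  targets:
    - [[0, 0, 0, 0, 0, 0], [0, 0, 0, 0, 0, 0], [0, 0, 0, 0, 0, 0], [0, 0, 0, 0, 0, 0], [0, 0, 0, 0, 0, 0], [0, 0, 0, 0, 0, 0], [0, 0, 0, 0, 0, 0], [0, 0, 0, 0, 0, 0]]
  grip: 1

```text
t: 6.8
tcp_pos: [0.4651, -0.2656, 0.003]
orientation: [0.0, 0.707, 0.707, 0.0]
force: [0.4, 0.2, -0.4]
gripper_width: 0.0002
grip_force: 0.0
```

The fingers shut to zero with no grip, so I'll look.

```bash
python3 look.py w3
```

```text
handle 5466 [ 466.  -272.3  104.7   26.2   89.8] 0.0211 [ 0.453 -0.325  0.014] [ 0.479 -0.22   0.023]
blade 18799 [ 466.5 -180.2   81.3   47.1   89.6] 0.0032 [ 0.443 -0.221 -0.003] [ 0.49  -0.14   0.006]
[ 0.4650933  -0.26563922  0.00304943] [[ 0.001  1.     0.   ]
 [ 1.    -0.001  0.   ]
 [ 0.     0.    -1.   ]] 6.85
```

View pics/w3.png

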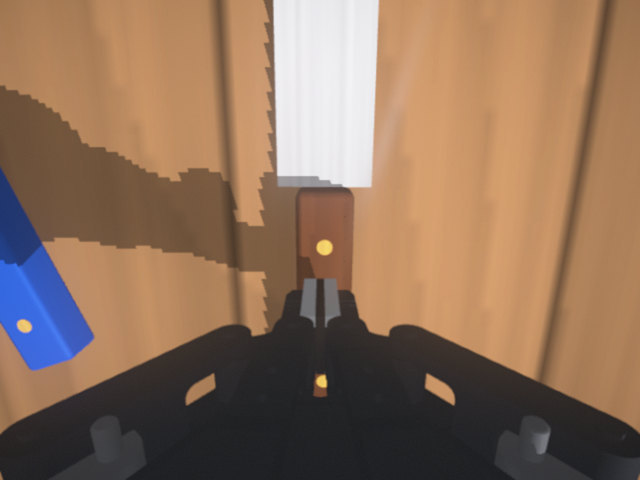

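```bash
python3 - <<'E'
from h import *
f=np.load("w3.npz"); c={k:f[k] for k in("intrinsics","k1","R","t")}; c["k1"]=float(c["k1"])
for uv in [(310,282),(334,282),(310,290),(334,300),(310,310),(318,300),(322,255),(320,340),(295,300),(320,382),(300,420)]:
    print(uv,world([uv],[f["d"][uv[1],uv[0]]],c).round(4),f["d"][uv[1],uv[0]])
print(ctrl.tcp_to_grasp, [x for x in dir(ctrl) if x[0]!='_'])
E
```

```text
(310, 282) [[ 0.4602 -0.2544  0.0396]] 0.14409088
(334, 282) [[ 0.4699 -0.2541  0.0402]] 0.14340635
(310, 290) [[ 0.4604 -0.254   0.0486]] 0.13528763
(334, 300) [[ 0.4693 -0.2545  0.0564]] 0.12786588
(310, 310) [[ 0.4608 -0.2546  0.0643]] 0.12030942
(318, 300) [[ 0.4635 -0.2544  0.0567]] 0.1276202
(322, 255) [[ 0.4652 -0.2488  0.0211]] 0.16053131
(320, 340) [[ 0.4642 -0.2628  0.0697]] 0.117171034
(295, 300) [[ 0.4546 -0.2583  0.0483]] 0.13666174
(320, 382) [[ 0.4643 -0.3159  0.021 ]] 0.17790553
(300, 420) [[ 0.4601 -0.2543  0.1144]] 0.0717596
0.0187 ['PlanningError', 'job_done', 'observe', 'tcp_to_grasp']
```

```bash
python3 - <<'E'
from h import *
for n,cols in (("w3",(308,312,332)),("w2",(195,205,435))):
  f=np.load(n+".npz"); c={k:f[k] for k in("intrinsics","k1","R","t")}; c["k1"]=float(c["k1"])
  T=np.array([.469,-.2645,.12]) if n=="w2" else np.array([.4651,-.2656,.003])
  for u in cols:
    vs=range(274,284,1) if n=="w3" else range(286,302,2)
    print(n,u,[(v,*(world([(u,v)],[f["d"][v,u]],c)[0]-T).round(4)) for v in vs])
E
```

```text
w3 308 [(274, np.float64(-0.0063), np.float64(0.0076), np.float64(0.0179)), (275, np.float64(-0.0063), np.float64(0.0071), np.float64(0.0177)), (276, np.float64(-0.0063), np.float64(0.0074), np.float64(0.0198)), (277, np.float64(-0.0063), np.float64(0.0061), np.float64(0.0179)), (278, np.float64(-0.0063), np.float64(0.0055), np.float64(0.0175)), (279, np.float64(-0.0058), np.float64(0.0117), np.float64(0.0344)), (280, np.float64(-0.0058), np.float64(0.0114), np.float64(0.0348)), (281, np.float64(-0.0057), np.float64(0.0115), np.float64(0.0361)), (282, np.float64(-0.0057), np.float64(0.0114), np.float64(0.0371)), (283, np.float64(-0.0057), np.float64(0.0113), np.float64(0.0378))]
w3 312 [(274, np.float64(-0.0045), np.float64(0.0078), np.float64(0.0183)), (275, np.float64(-0.0045), np.float64(0.0073), np.float64(0.0183)), (276, np.float64(-0.0045), np.float64(0.0068), np.float64(0.0182)), (277, np.float64(-0.0045), np.float64(0.0064), np.float64(0.0185)), (278, np.float64(-0.0045), np.float64(0.0055), np.float64(0.0174)), (279, np.float64(-0.0041), np.float64(0.0112), np.float64(0.0331
[... 1905 characters left out ...]
float64(0.0502)), (298, np.float64(-0.0432), np.float64(0.0102), np.float64(0.0499)), (300, np.float64(-0.0432), np.float64(0.0096), np.float64(0.0502))]
w2 435 [(286, np.float64(0.1023), np.float64(-0.0562), np.float64(-0.121)), (288, np.float64(0.1028), np.float64(-0.0585), np.float64(-0.1219)), (290, np.float64(0.1024), np.float64(-0.0598), np.float64(-0.1203)), (292, np.float64(0.043), np.float64(0.0116), np.float64(0.0475)), (294, np.float64(0.0425), np.float64(0.0115), np.float64(0.0491)), (296, np.float64(0.0421), np.float64(0.0113), np.float64(0.0504)), (298, np.float64(0.042), np.float64(0.0107), np.float64(0.0509)), (300, np.float64(0.0423), np.float64(0.0097), np.float64(0.0503))]
```

Depth shows the shut fingertips are 33 mm short of the reported TCP (46 mm open), so the fingers closed above the handle. Nothing moved. I'll open, go 30 mm lower while watching the force, and grip again.

Emit:
move_arm:
  targets:
    - [[0, 0, 0, 0, 0, 0], [0, 0, 0, 0, 0, 0], [0, 0, 0, 0, 0, 0], [0, 0, 0, 0, 0, 0], [0, 0, 0, 0, 0, 0], [0, 0, 0, 0, 0, 0], [0, 0, 0.04, 0, 0, 0], [0, 0, 0.08, 0, 0, 0], [0, 0, 0.1, 0, 0, 0], [0, 0, 0.1, 0, 0, 0], [0, 0, 0.1, 0, 0, 0]]
  grip: -1

```text
t: 8.22
tcp_pos: [0.4652, -0.2657, -0.0219]
orientation: [0.0, 0.707, 0.707, 0.0]
force: [0.2, 0.3, 1.5]
gripper_width: 0.0854
grip_force: 0.0
```

Emit:
move_arm:
  targets:
    - [[0, 0, 0.01, 0, 0, 0], [0, 0, 0.02, 0, 0, 0], [0, 0, 0.02, 0, 0, 0], [0, 0, 0.02, 0, 0, 0]]

```text
t: 8.72
tcp_pos: [0.4651, -0.2656, -0.0269]
orientation: [0.0, 0.707, 0.707, 0.0]
force: [1.0, -0.8, 0.4]
gripper_width: 0.0855
grip_force: 0.0
```

Emit:
move_arm:
  targets:
    - [[0, 0, 0, 0, 0, 0], [0, 0, 0, 0, 0, 0], [0, 0, 0, 0, 0, 0], [0, 0, 0, 0, 0, 0], [0, 0, 0, 0, 0, 0], [0, 0, 0, 0, 0, 0], [0, 0, 0, 0, 0, 0], [0, 0, 0, 0, 0, 0]]
  grip: 1

```text
t: 9.72
tcp_pos: [0.4655, -0.2659, -0.0266]
orientation: [0.001, 0.707, 0.707, 0.0]
force: [0.8, 0.3, 5.4]
gripper_width: 0.0246
grip_force: 60.5
```

Gripped with 60 N at handle width. I'll lift and check the scraper in the hand.

Emit:
move_arm:
  targets:
    - [[0, 0, -0.1, 0, 0, 0], [0, 0, -0.3, 0, 0, 0], [0, 0, -0.5, 0, 0, 0], [0, 0, -0.7, 0, 0, 0], [0, 0, -0.9, 0, 0, 0], [0, 0, -0.9, 0, 0, 0], [0, 0, -0.9, 0, 0, 0]]

```text
t: 10.6
tcp_pos: [0.4637, -0.2649, 0.1962]
orientation: [-0.002, 0.707, 0.707, -0.0]
force: [-0.2, 0.9, -2.5]
gripper_width: 0.0247
grip_force: 59.8
```

```bash
cat > held.py <<'E'
from h import *
import sys
n=sys.argv[1]; p0,R0=cur()
c=eyes.calibration("wrist"); p,d=eyes.capture("wrist"); save(n+".png",p)
print("force",ctrl.observe()["force"].round(2),"w",ctrl.observe()["gripper_width"],"t",ctrl.observe()["t"],"tcp",p0.round(4))
P,UV=cloud(np.ones((480,640),bool),d,c); hsv=cv2.cvtColor(p,cv2.COLOR_RGB2HSV)[UV[:,1],UV[:,0]]
T=R0.inv().apply(P-p0)   # tool frame
b=(abs(T[:,1])<.04)&(T[:,0]>.045)&(T[:,0]<.19)&(T[:,2]<.015)&(T[:,2]>-.08)&(hsv[:,1]<70)
Q=T[b]; u=np.linalg.svd(Q-Q.mean(0),full_matrices=False)[2][2]; u*=-np.sign(u[2]); C=Q.mean(0)
print("blade n",len(Q),"normal",u.round(4),"C",C.round(4),Q.min(0).round(4),Q.max(0).round(4),"uv",UV[b].min(0),UV[b].max(0))
e1=np.cross([0,1,0],u);e1*=np.sign(e1[0]);e1/=np.linalg.norm(e1); e2=np.cross(u,e1)
q=np.c_[(Q-C)@e1,(Q-C)@e2]; r=cv2.minAreaRect((q*1000).astype(np.float32)); bx=cv2.boxPoints(r)/1000
print(r,"\n",(C+bx[:,:1]*e1+bx[:,1:]*e2).round(4))
for s in(-1,1):
    e=[]
    for a in np.arange(-.04,.041,.005):
        w=q[abs(q[:,0]-a)<.002][:,1]
        if len(w)>10: e.append((a,np.percentile(w,98 if s>0 else 2)))
    e=np.array(e); print("edge",s,len(e),np.polyfit(e[:,0],e[:,1],1).round(4))
E
python3 held.py w4
```

```text
force [-0.05 -0.1  -2.34] w 0.02443148113188675 t 10.65 tcp [ 0.4637 -0.2649  0.1962]
blade n 23534 normal [ 5.4e-03  2.0e-04 -1.0e+00] C [ 0.0823 -0.0002 -0.0297] [ 0.0451 -0.0232 -0.0449] [ 0.116   0.0228 -0.027 ] uv [259   0] [385 201]
((-1.5719375610351562, 0.04614067077636719), (45.51095199584961, 71.0510025024414), 89.47322082519531) 
 [[ 0.045   0.0222 -0.0299]
 [ 0.116   0.0229 -0.0295]
 [ 0.1164 -0.0227 -0.0295]
 [ 0.0454 -0.0233 -0.0299]]
edge -1 15 [-0.0066 -0.0215]
edge 1 15 [-0.0023  0.0217]
```

View pics/w4.png

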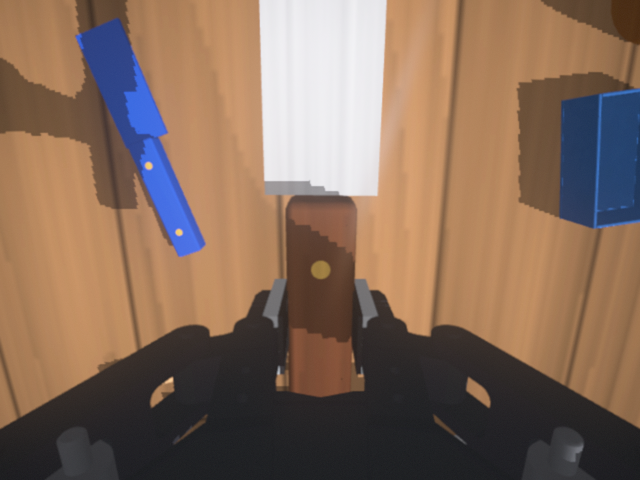

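The scraper is square in the hand: shoulder 45 mm ahead of the TCP, underside about 26 mm behind it. Next I'll bring the blade, tilted 30°, over the block's top to feel its height.

```bash
cat >> h.py <<'E'
M=np.array([.6455,.243,.0848]); yaw=.05
a_=np.array([np.sin(yaw),np.cos(yaw),0]); d_=.866*a_-np.array([0,0,.5]); n_=.5*a_+np.array([0,0,.866]); l_=np.cross(n_,d_)
RT=frame(d_,-n_); TIP=np.array([.1555,0,-.0262])
def tgt(s,n,l=0): return M+(s*d_+n*n_+l*l_)/1000-RT.apply(TIP)
def where():
    p,R=cur(); t=p+R.apply(TIP)-M; o=ctrl.observe()
    print("t",round(o["t"],2),"s,n,l mm",(np.array([t@d_,t@n_,t@l_])*1000).round(2),"tilt err deg",np.degrees((RT.inv()*R).as_rotvec()).round(2),
     "F d,n,l",np.array([o["force"]@d_,o["force"]@n_,o["force"]@l_]).round(1),"w",round(o["gripper_width"],4),o["joint_positions"].round(2))
E
python3 - <<'E'
from h import *
p1=np.array([.55,-.05,.30]); mv(p1,RT); print(tgt(25,45)); mv(tgt(25,45),RT,p1,RT)
E
```

```text
row [0.8606, 0.3435, -0.4164, 0.0028, -0.1675, 0.0157] mm 253.97305220735007 deg 30.279574261672842
[0.64032135 0.13951324 0.16633201]
row [0.9386, 0.3229, 0.0754, 0.0, 0.0, 0.0] mm 248.87817453459562 deg 0.0
```

Emit:
move_arm:
  targets:
    - [[0.86, 0.3435, -0.416, 0.003, -0.1675, 0.0157], [0.86, 0.3435, -0.416, 0.003, -0.1675, 0.0157], [0.86, 0.3435, -0.416, 0.003, -0.1675, 0.0157], [0.86, 0.3435, -0.416, 0.003, -0.1675, 0.0157], [0.86, 0.3435, -0.416, 0.003, -0.1675, 0.0157], [0.86, 0.3435, -0.416, 0.003, -0.1675, 0.0157], [0.86, 0.3435, -0.416, 0.003, -0.1675, 0.0157]]

```text
t: 11.52
tcp_pos: [0.5497, -0.0525, 0.3007]
orientation: [0.179, 0.7, 0.665, -0.189]
force: [-0.6, -0.2, -1.7]
gripper_width: 0.0245
grip_force: 59.8
```

Emit:
move_arm:
  targets:
    - [[0.2, 0.07, 0.015, 0, 0, 0], [0.4, 0.14, 0.03, 0, 0, 0], [0.6, 0.21, 0.045, 0, 0, 0], [0.8, 0.28, 0.06, 0, 0, 0], [0.92, 0.32, 0.074, 0, 0, 0], [0.938, 0.323, 0.075, 0, 0, 0], [0.938, 0.323, 0.075, 0, 0, 0], [0.938, 0.323, 0.075, 0, 0, 0]]

```text
t: 12.52
tcp_pos: [0.6418, 0.1366, 0.1698]
orientation: [0.181, 0.701, 0.664, -0.187]
force: [-0.3, 0.6, -1.6]
gripper_width: 0.0244
grip_force: 59.8
```

```bash
python3 -c "
from h import *
where(); mv(tgt(25,45),RT)
p,d=eyes.capture('wrist'); save('w5.png',p)
P,UV=cloud(np.ones((480,640),bool),d,eyes.calibration('wrist'))
"
```

```text
t 12.53 s,n,l mm [20.88 46.26 -2.26] tilt err deg [-0.2  -0.13  0.26] F d,n,l [ 1.2 -1.1  0.4] w 0.0244 [ 0.43  0.6   1.3  -0.46  1.51  0.58]
row [0.0167, -0.0067, 0.0064, 0.0011, 0.0007, -0.0014] mm 4.778811050443566 deg 0.35060566812288374
```

View pics/w5.png

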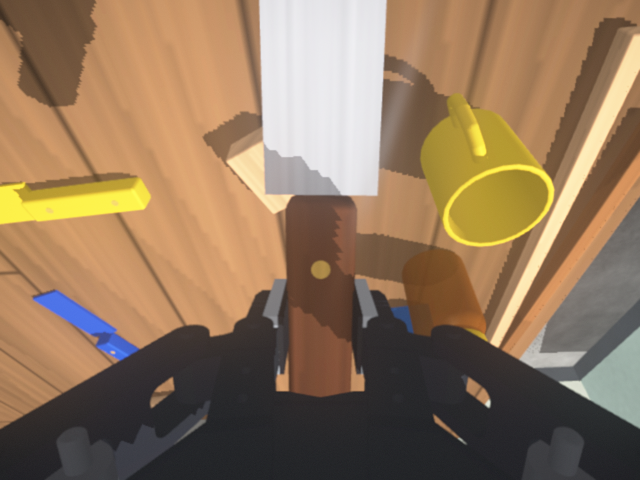

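The wrist picture shows the blade (320,95) in hand and the mug at (485,175) clear of it. The holder is out of view. I'll feel downward now.

Emit:
move_arm:
  targets:
    - [[0.016, -0.008, 0.03, 0, 0, -0.001], [0.016, -0.008, 0.05, 0, 0, -0.001], [0.016, -0.008, 0.065, 0, 0, -0.001], [0.016, -0.008, 0.065, 0, 0, -0.001], [0.016, -0.008, 0.065, 0, 0, -0.001]]

```text
t: 13.2
tcp_pos: [0.6398, 0.1338, 0.1525]
orientation: [0.18, 0.699, 0.666, -0.187]
force: [-0.8, -0.0, -2.7]
gripper_width: 0.0244
grip_force: 59.8
```

```bash
python3 -c "
from h import *
where()"
```

```text
t 13.2 s,n,l mm [27.04 29.75  0.43] tilt err deg [-0.2  -0.14 -0.06] F d,n,l [ 1.3 -2.4  0.8] w 0.0244 [ 0.43  0.61  1.33 -0.47  1.47  0.59]
```

Emit:
move_arm:
  targets:
    - [[0, 0, 0.006, 0, 0, 0], [0, 0, 0.012, 0, 0, 0], [0, 0, 0.012, 0, 0, 0]]

```text
t: 13.58
tcp_pos: [0.6396, 0.1321, 0.1496]
orientation: [0.18, 0.699, 0.666, -0.188]
force: [-0.3, 0.2, -3.3]
gripper_width: 0.0246
grip_force: 59.8
```

```bash
python3 -c "
from h import *
where()"
```

```text
t 13.57 s,n,l mm [27.   26.45  0.62] tilt err deg [-0.17 -0.15 -0.06] F d,n,l [ 1.8 -2.7  0.3] w 0.0246 [ 0.43  0.61  1.34 -0.47  1.47  0.59]
```

Emit:
move_arm:
  targets:
    - [[0, 0, 0.004, 0, 0, 0], [0, 0, 0.008, 0, 0, 0], [0, 0, 0.008, 0, 0, 0]]

```text
t: 13.95
tcp_pos: [0.6396, 0.1312, 0.148]
orientation: [0.18, 0.699, 0.666, -0.187]
force: [0.3, -0.2, -1.8]
gripper_width: 0.0245
grip_force: 59.8
```

Emit:
move_arm:
  targets:
    - [[0, 0, 0.003, 0, 0, 0], [0, 0, 0.006, 0, 0, 0], [0, 0, 0.006, 0, 0, 0]]

```text
t: 14.32
tcp_pos: [0.6395, 0.1304, 0.1467]
orientation: [0.18, 0.699, 0.666, -0.187]
force: [0.2, 0.2, -1.9]
gripper_width: 0.0246
grip_force: 59.8
```

```bash
python3 -c "
from h import *
where()"
```

```text
t 14.32 s,n,l mm [27.   23.02  0.58] tilt err deg [-0.18 -0.15 -0.06] F d,n,l [ 1.1 -1.6 -0.2] w 0.0246 [ 0.42  0.61  1.35 -0.47  1.46  0.59]
```

Emit:
move_arm:
  targets:
    - [[0, 0, 0.003, 0, 0, 0], [0, 0, 0.006, 0, 0, 0], [0, 0, 0.006, 0, 0, 0]]

```text
t: 14.7
tcp_pos: [0.6395, 0.1297, 0.1454]
orientation: [0.18, 0.699, 0.666, -0.187]
force: [0.5, -0.2, -2.5]
gripper_width: 0.0246
grip_force: 59.8
```

Emit:
move_arm:
  targets:
    - [[0, 0, 0.003, 0, 0, 0], [0, 0, 0.006, 0, 0, 0], [0, 0, 0.006, 0, 0, 0]]

```text
t: 15.08
tcp_pos: [0.6396, 0.1291, 0.1445]
orientation: [0.18, 0.699, 0.666, -0.187]
force: [-0.5, 0.4, -0.0]
gripper_width: 0.0249
grip_force: 60.0
```

```bash
python3 -c "
from h import *
where()"
```

```text
t 15.07 s,n,l mm [26.96 20.55  0.41] tilt err deg [-0.21 -0.12 -0.05] F d,n,l [0.3 0.2 0.5] w 0.0249 [ 0.42  0.61  1.35 -0.47  1.45  0.59]
```

Contact may be starting (the force is rising from -2 toward 0). One more small step.

Emit:
move_arm:
  targets:
    - [[0, 0, 0.002, 0, 0, 0], [0, 0, 0.004, 0, 0, 0], [0, 0, 0.004, 0, 0, 0]]

```text
t: 15.45
tcp_pos: [0.6397, 0.1286, 0.1437]
orientation: [0.18, 0.699, 0.666, -0.187]
force: [-0.8, 0.5, 2.5]
gripper_width: 0.0248
grip_force: 60.3
```

```bash
python3 -c "
from h import *
where()"
```

```text
t 15.45 s,n,l mm [26.85 19.63  0.32] tilt err deg [-0.22 -0.12 -0.04] F d,n,l [-0.8  2.4  0.8] w 0.0248 [ 0.42  0.61  1.35 -0.47  1.45  0.59]
```

Emit:
move_arm:
  targets:
    - [[0, 0, 0.002, 0, 0, 0], [0, 0, 0.004, 0, 0, 0], [0, 0, 0.004, 0, 0, 0]]

```text
t: 15.82
tcp_pos: [0.6398, 0.128, 0.1427]
orientation: [0.181, 0.699, 0.666, -0.187]
force: [0.1, 0.9, 3.7]
gripper_width: 0.0249
grip_force: 60.4
```

```bash
python3 -c "
from h import *
where()"
```

```text
t 15.82 s,n,l mm [26.85 18.39  0.16] tilt err deg [-0.23 -0.13 -0.03] F d,n,l [-1.1  3.7 -0.1] w 0.0249 [ 0.42  0.61  1.35 -0.47  1.45  0.59]
```

The top is felt at n≈21.3 mm, so the slot's lower face sits at about n=0.3. I'll lift off, back out past the mouth, check the grip, and lower to n≈1.8.

Emit:
move_arm:
  targets:
    - [[0, 0, -0.03, 0, 0, 0], [-0.05, 0, -0.03, 0, 0, 0], [-0.11, 0, -0.03, 0, 0, 0], [-0.16, 0, -0.03, 0, 0, 0], [-0.16, 0, -0.03, 0, 0, 0], [-0.16, 0, 0.03, 0, 0, 0], [-0.16, 0, 0.06, 0, 0, 0], [-0.16, 0, 0.06, 0, 0, 0], [-0.16, 0, 0.06, 0, 0, 0]]

```text
t: 16.95
tcp_pos: [0.6376, 0.086, 0.1494]
orientation: [0.18, 0.699, 0.666, -0.187]
force: [0.7, 0.1, -2.0]
gripper_width: 0.0248
grip_force: 59.8
```

```bash
python3 held.py w6; python3 - <<'E'
from h import *
where()
p,d=eyes.capture("side"); np.savez("side1.npz",p=p,d=d); q,e=eyes.capture("scene"); np.savez("scene1.npz",p=q,d=e)
A=cv2.resize(p[110:220,250:380],(650,550),interpolation=cv2.INTER_CUBIC)
save("crop2.png",A)
E
```

```text
force [ 1.33  0.53 -1.96] w 0.024567384550197198 t 17.0 tcp [0.6376 0.086  0.1494]
blade n 23438 normal [-7.5e-03 -1.0e-04 -1.0e+00] C [ 0.0829 -0.0005 -0.0306] [ 0.0462 -0.0232 -0.042 ] [ 0.1158  0.0223 -0.0279] uv [258   0] [385 199]
((-1.82537841796875, 0.010797500610351562), (45.35740661621094, 69.65608215332031), 89.6480712890625) 
 [[ 0.0461  0.022  -0.0304]
 [ 0.1157  0.0224 -0.0309]
 [ 0.116  -0.0229 -0.0309]
 [ 0.0463 -0.0234 -0.0304]]
edge -1 14 [-0.0082 -0.0215]
edge 1 14 [-0.0064  0.0216]
t 17.0 s,n,l mm [-12.87   3.46   0.25] tilt err deg [-0.21 -0.13 -0.06] F d,n,l [ 1.5 -1.4 -1.3] w 0.0246 [ 0.37  0.58  1.4  -0.48  1.42  0.55]
```

View pics/crop2.png

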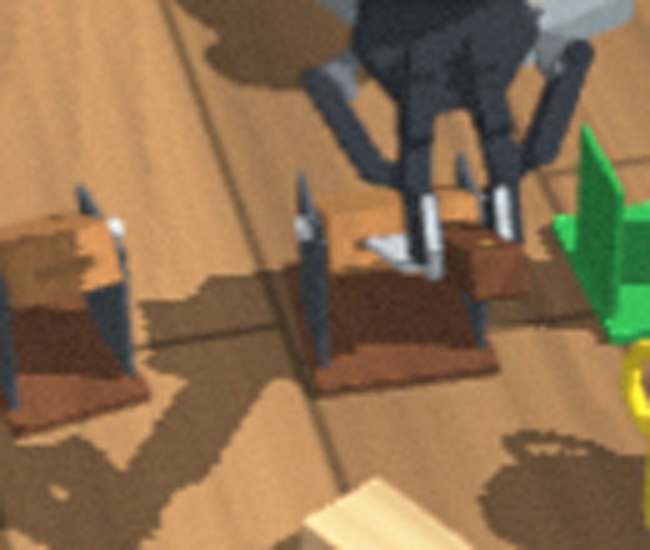

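The side crop shows the blade (395,255) in front of the wide block's mouth. The press pitched the scraper in the hand slightly, raising the tip by about 1.8 mm, so I now aim for n≈-0.2. I'll go in gently and watch the force.

Emit:
move_arm:
  targets:
    - [[0, 0.003, 0.015, 0, 0, 0], [0.02, 0.003, 0.015, 0, 0, 0], [0.04, 0.003, 0.015, 0, 0, 0], [0.052, 0.003, 0.015, 0, 0, 0], [0.06, 0.003, 0.015, 0, 0, 0], [0.068, 0.003, 0.015, 0, 0, 0], [0.068, 0.003, 0.015, 0, 0, 0]]

```text
t: 17.98
tcp_pos: [0.6388, 0.0988, 0.1377]
orientation: [0.18, 0.699, 0.666, -0.187]
force: [-0.4, -0.4, -3.2]
gripper_width: 0.0248
grip_force: 59.8
```

```bash
python3 -c "
from h import *
where()"
```

```text
t 17.98 s,n,l mm [ 4.06 -0.56 -0.29] tilt err deg [-0.19 -0.14 -0.07] F d,n,l [ 1.3 -3.   0.4] w 0.0248 [ 0.38  0.59  1.4  -0.48  1.41  0.57]
```

Emit:
move_arm:
  targets:
    - [[0.008, 0, 0, 0, 0, 0], [0.016, 0, 0, 0, 0, 0], [0.024, 0, 0, 0, 0, 0], [0.024, 0, 0, 0, 0, 0]]

```text
t: 18.48
tcp_pos: [0.6391, 0.104, 0.1346]
orientation: [0.18, 0.699, 0.666, -0.187]
force: [-0.3, -0.1, -2.7]
gripper_width: 0.0248
grip_force: 59.8
```

```bash
python3 -c "
from h import *
where()"
```

```text
t 18.48 s,n,l mm [10.12 -0.65 -0.23] tilt err deg [-0.18 -0.15 -0.07] F d,n,l [ 1.3 -2.4  0.3] w 0.0248 [ 0.39  0.6   1.39 -0.48  1.41  0.58]
```

Emit:
move_arm:
  targets:
    - [[0.02, 0, 0, 0, 0, 0], [0.04, 0, 0, 0, 0, 0], [0.06, 0, 0, 0, 0, 0], [0.08, 0, 0, 0, 0, 0], [0.1, 0, 0, 0, 0, 0], [0.1, 0, 0, 0, 0, 0]]

```text
t: 19.23
tcp_pos: [0.6401, 0.1259, 0.1219]
orientation: [0.18, 0.699, 0.666, -0.187]
force: [-0.6, 0.2, -1.9]
gripper_width: 0.0246
grip_force: 59.8
```

```bash
python3 -c "
from h import *
where()"
```

```text
t 19.23 s,n,l mm [35.5  -0.7  -0.15] tilt err deg [-0.19 -0.14 -0.09] F d,n,l [ 1.1 -1.6  0.6] w 0.0246 [ 0.42  0.62  1.38 -0.47  1.41  0.61]
```

Emit:
move_arm:
  targets:
    - [[0.02, 0, 0, 0, 0, 0], [0.04, 0, 0, 0, 0, 0], [0.06, 0, 0, 0, 0, 0], [0.08, 0, 0, 0, 0, 0], [0.1, 0, 0, 0, 0, 0], [0.12, 0, 0, 0, 0, 0], [0.14, 0, 0, 0, 0, 0], [0.14, 0, 0, 0, 0, 0]]

```text
t: 20.23
tcp_pos: [0.6416, 0.1563, 0.1043]
orientation: [0.18, 0.699, 0.666, -0.187]
force: [0.1, 1.4, -1.5]
gripper_width: 0.0247
grip_force: 59.9
```

```bash
python3 -c "
from h import *
where()"
```

```text
t 20.23 s,n,l mm [70.66 -0.59 -0.16] tilt err deg [-0.2  -0.11 -0.08] F d,n,l [ 2.  -0.6  0. ] w 0.0247 [ 0.46  0.66  1.36 -0.46  1.41  0.64]
```

Emit:
move_arm:
  targets:
    - [[0.008, 0, 0, 0, 0, 0], [0.016, 0, 0, 0, 0, 0], [0.024, 0, 0, 0, 0, 0], [0.024, 0, 0, 0, 0, 0]]

```text
t: 20.72
tcp_pos: [0.642, 0.1611, 0.1015]
orientation: [0.18, 0.699, 0.666, -0.187]
force: [0.2, 0.7, -1.4]
gripper_width: 0.0245
grip_force: 59.9
```

```bash
python3 -c "
from h import *
where()"
```

```text
t 20.73 s,n,l mm [76.21 -0.61 -0.3 ] tilt err deg [-0.2  -0.12 -0.06] F d,n,l [ 1.3 -0.8 -0.2] w 0.0245 [ 0.46  0.67  1.35 -0.46  1.41  0.65]
```

Emit:
move_arm:
  targets:
    - [[0.006, 0, 0, 0, 0, 0], [0.012, 0, 0, 0, 0, 0], [0.012, 0, 0, 0, 0, 0]]

```text
t: 21.1
tcp_pos: [0.6421, 0.1636, 0.1001]
orientation: [0.18, 0.699, 0.666, -0.187]
force: [0.9, 0.8, -0.5]
gripper_width: 0.0249
grip_force: 60.0
```

Emit:
move_arm:
  targets:
    - [[0.006, 0, 0, 0, 0, 0], [0.012, 0, 0, 0, 0, 0], [0.012, 0, 0, 0, 0, 0]]

```text
t: 21.48
tcp_pos: [0.6422, 0.1658, 0.0988]
orientation: [0.18, 0.699, 0.666, -0.188]
force: [0.6, -1.1, 0.9]
gripper_width: 0.0247
grip_force: 60.1
```

```bash
python3 -c "
from h import *
where()"
```

```text
t 21.48 s,n,l mm [81.63 -0.8  -0.29] tilt err deg [-0.19 -0.18 -0.05] F d,n,l [-1.4  0.2 -0.7] w 0.0247 [ 0.47  0.67  1.35 -0.46  1.42  0.66]
```

Emit:
move_arm:
  targets:
    - [[0.006, 0, 0, 0, 0, 0], [0.012, 0, 0, 0, 0, 0], [0.012, 0, 0, 0, 0, 0]]

```text
t: 21.85
tcp_pos: [0.6423, 0.1657, 0.0989]
orientation: [0.182, 0.699, 0.665, -0.189]
force: [-0.5, -7.4, 5.2]
gripper_width: 0.0248
grip_force: 60.2
```

```bash
python3 -c "
from h import *
where()"
```

```text
t 21.85 s,n,l mm [81.68 -1.51 -0.56] tilt err deg [-0.17 -0.47 -0.02] F d,n,l [-9.   0.8  0.1] w 0.0248 [ 0.47  0.67  1.35 -0.46  1.42  0.66]
```

The blade meets a solid stop at s≈81.7 mm with 9 N, so it's home. I'll relax slightly, open and back off.

Emit:
move_arm:
  targets:
    - [[-0.006, 0, 0, 0, 0, 0], [-0.006, 0, 0, 0, 0, 0]]

```text
t: 22.1
tcp_pos: [0.6423, 0.1658, 0.0988]
orientation: [0.181, 0.699, 0.666, -0.188]
force: [-0.2, -5.9, 4.7]
gripper_width: 0.0247
grip_force: 60.1
```

Emit:
move_arm:
  targets:
    - [[0, 0, 0, 0, 0, 0], [0, 0, 0, 0, 0, 0], [0, 0, 0, 0, 0, 0], [0, 0, 0, 0, 0, 0], [0, 0, 0, 0, 0, 0], [0, 0, 0, 0, 0, 0], [0, 0, -0.06, 0, 0, 0], [0, 0, -0.15, 0, 0, 0], [0, 0, -0.3, 0, 0, 0], [0, 0, -0.45, 0, 0, 0], [0, 0, -0.6, 0, 0, 0], [0, 0, -0.6, 0, 0, 0], [0, 0, -0.6, 0, 0, 0]]
  grip: -1

```text
t: 23.72
tcp_pos: [0.6451, 0.2424, 0.2271]
orientation: [0.18, 0.699, 0.666, -0.188]
force: [-0.3, -0.6, 0.1]
gripper_width: 0.0853
grip_force: 0.0
```

```bash
python3 - <<'E'
from h import *
o=ctrl.observe(); print(o["t"],o["tcp_pos"],o["force"],o["gripper_width"])
c=eyes.calibration("wrist"); p,d=eyes.capture("wrist"); save("w7.png",p)
P,UV=cloud(np.ones((480,640),bool),d,c); T=np.c_[(P-M)@d_,(P-M)@n_,(P-M)@l_]*1000
hsv=cv2.cvtColor(p,cv2.COLOR_RGB2HSV)[UV[:,1],UV[:,0]]
b=(T[:,0]>-40)&(T[:,0]<3)&(abs(T[:,2])<35)&(abs(T[:,1])<15)&(hsv[:,1]<70)
print("blade out s,n,l",b.sum(),np.percentile(T[b],2,axis=0).round(1),np.percentile(T[b],98,axis=0).round(1))
h=(T[:,0]>-160)&(T[:,0]<-30)&(abs(T[:,2])<25)&(T[:,1]>8)&(T[:,1]<32)
Q=T[h]; print("handle",h.sum(),np.percentile(Q,1,axis=0).round(1),np.percentile(Q,99,axis=0).round(1))
tp=Q[abs(Q[:,2])<9]; print("pitch slope n vs s",np.polyfit(tp[:,0],tp[:,1],1),"yaw",np.polyfit(Q[:,0],Q[:,2],1))
E
```

```text
23.725 [0.64510768 0.2424201  0.22708899] [-0.31412157 -0.6371443   0.06048964] 0.08527665750358103
blade out s,n,l 2224 [-26.7   1.9 -21.4] [ 2.8  5.1 21.6]
handle 4312 [-145.    15.2  -12.4] [-31.3  21.6  12.9]
pitch slope n vs s [ 0.03883439 22.06410183] yaw [0.00058329 0.31307719]
```

View pics/w7.png

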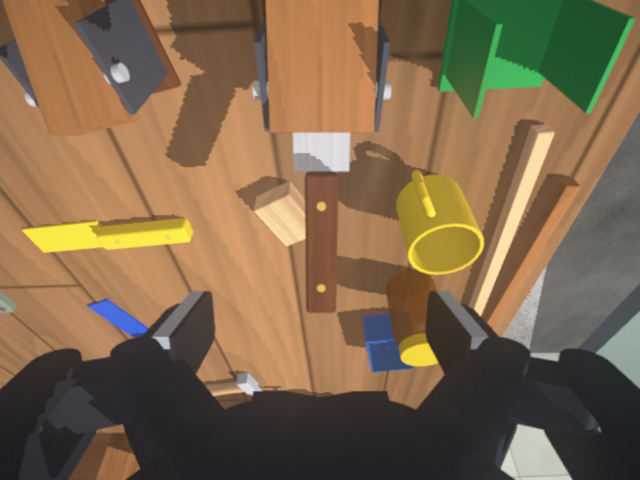

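The picture shows the blade in the wide slot, emerging at (320,135) with about 28 mm left out. It is centred to 0.3 mm, 2° from the slope, and the hand is clear. Handing in.

```bash
python3 -c "
from rig import ctrl
print(ctrl.job_done())"
```

```text
the job is handed in; nothing more can be done
None
```

The scraper is in the wide holder's slot, upper face up and home against the end stop, and I handed the job in at about 24 s; the hand-in returned no verdict.

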